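# Clip a sample tube into the spring-clip stand of a filling line

## Task

Slide the tube with the long cap clear of the two short-capped tubes it lies against, without disturbing those two. Then lay it level across the pair of spring clips on the stand, its cap over the little black sensor block, and press it down until it snaps fully home in both clips. Let go, and leave everything else where it stands.

Things in the scene. Friction and masses are not known exactly. Their poses are not given: they have to be found in the camera images.
- long_cap_tube: Tube to clip: frosted barrel 20 mm dia, 86 mm long; white octagonal ends 24 mm across flats: foot 10 mm long at -x, cap 24 mm at +x. About 45 g. Origin mid-barrel on the axis, x to the cap; foot face at x -53 mm, cap face +67 mm. Starts at one outer side of a row of three, cap to the robot's left, axis 12 mm above the plate; ends touch, barrels are 4 mm apart. Slides if its foot is pushed.
- cap_end (a point): Centre of the cap's end face on the long-capped tube, on its axis, 67 mm from the tube's origin.
- short_cap_tube_mid: Middle tube of the row, to be left lying: same 120 mm length, 20 mm barrel and 24 mm octagonal ends, but its cap is only 8 mm long. Origin on the axis, 53 mm from the foot face and 67 mm from the cap face; x towards the cap. The three foot faces are level with one another.
- short_cap_tube_end: The other short-capped tube, to be left lying, identical to the middle one, at the side of the row opposite the long-capped tube. Same origin and axes.
- plate: Black plastic slide plate, 260 x 140 x 6 mm, fixed to the table. Origin at the centre of its underside, x along the long side and along the tubes. The row starts on the half at the robot's right (-x), leaving bare plate ahead of the caps.
- clip_stand: Fixed stand, base x -50 to +80 mm, 60 wide, 10 high. Two upward C-shaped brass spring clips 10 mm wide at x -28 and +28 mm; 46 mm free between them, down to the base. Flared lips: tips 59 mm above table, 35 mm apart, narrowing to 15; snapping a tube into both takes about 6 to 15 N. Black sensor block x +51 to +75, 28 mm high, goes under the cap. Origin: underside, midway between clips.
- clip_seat (a point): Point on the axis of a fully seated tube, midway between the two clips, 44 mm above the table; axes as the stand. The seated tube's origin comes here, with 10 mm free play either way along x before an end piece meets a clip.
- puck0: Blue plastic tube carrier standing loose, a ring 44 mm in diameter, 35 mm high; bystander. Origin at the centre of its underside.
- puck1: Second blue tube carrier, the same; bystander.
- jar: White jar with a blue lid, 56 mm diameter, 50 mm high; bystander. Origin at the centre of its underside.
Not all that is in view belongs to the job. What is shaped like the short_cap_tube_mid but blue or yellow is not meant. Of the things that look like the clip_stand, the larger one is meant.

How it is judged (in metres and radians):
On the way, in this order (a step that is already met when the one before it is completed fails the run):
1. The long-capped tube has been slid clear of the row while lying on the plate: its origin over 45 mm from the middle one, its axis within 6 mm of its lying height (horizontal distance between long_cap_tube and short_cap_tube_mid above 0.045 m and z of long_cap_tube in the frame of plate below 0.024 m and distance of short_cap_tube_mid from where it was at the start of the episode below 0.012 m), for 0.1 s.
2. The robot holds or presses the tube at the mouths of the clips: touching it, with its origin within 25 mm of the seat (distance between long_cap_tube and clip_seat below 0.025 m and (contact force between long_cap_tube and the fingers above 0.5 N or contact force between long_cap_tube and the arm above 0.5 N)), for 0.1 s.
At the end, for the whole second after the job is handed in: The long-capped tube is at rest in both clips: axis within 3 mm of the seat and 0.07 rad of the stand's x axis, origin within 12 mm along it, cap on the sensor's side; short-capped tubes moved under 12 mm, pucks and jar under 30 mm (x of long_cap_tube in the frame of clip_seat between -0.012 and 0.012 m and y of long_cap_tube in the frame of clip_seat between -0.003 and 0.003 m and z of long_cap_tube in the frame of clip_seat between -0.003 and 0.003 m and angle between the x axis of long_cap_tube and the x axis of clip_stand, either way round below 0.07 rad and x of cap_end in the frame of clip_seat above 0.04 m and linear speed of long_cap_tube below 0.02 m/s and distance of each of short_cap_tube_mid, short_cap_tube_end from where it was at the start of the episode below 0.012 m and distance of each of puck0, puck1, jar from where it was at the start of the episode below 0.03 m); the robot touches nothing.
It fails at once if a short-capped tube is moved more than 12 mm (distance of any of short_cap_tube_mid, short_cap_tube_end from where it was at the start of the episode above 0.012 m).
It fails at once if a puck or the jar is moved more than 30 mm (distance of any of puck0, puck1, jar from where it was at the start of the episode above 0.03 m).
It also fails if it takes over 58 s, if anything falls off the work surface, if the arm or the gripper's body presses on something with over 40 N, if the wrist force passes 120 N, or if a joint passes its speed limit or range.

## Robot

A 6-joint arm with a two-finger parallel gripper is mounted at the origin on the work surface. World frame = base frame: x ahead of the robot, y to its left, z up, the work surface at z = 0. Lengths are in mm, angles in rad, forces in N, time in s.
With the tool pointing down it reaches from about 275 to 825 mm from the base axis. Payload 4.9 kg.
Tool frame: the origin (TCP) lies midway between the tips of the shut fingers; the grasp point (between the pads) lies 19 mm behind it; z points along the fingers, y is the line along which they close (so a half turn about z gives the same grasp; the last joint's range is limited). The gripper opens to 85 mm and grips with 20 to 120 N. Pads are 22 mm wide; open, the fingers measure 114 mm over their backs; the gripper's body (76 mm by 85 mm) begins 54 mm behind the grasp point. The pads swing forward as they close: fully open they stand 13 mm farther back than shut.
Start: joints at [1.109, 0.326, -0.193, 1.052, 0, 1.437], TCP at [177.073, 520.734, 231.281] pointing down, gripper open.
Joint ranges: [-2.65, 2.65], [-0.97, 1.79], [-1.3, 1.35], [-1.93, 2.1], [-1.47, 1.37], [-3.14, 3.14]. Speed limits (rad/s): [2.57, 2.57, 3.14, 3.14, 3.14, 3.14].

## Interface

Orientations are given as a 3x3 rotation matrix whose columns are the frame's x, y, z axes.
In Python, from workcell import telemetry, imaging, close_job gives the robot as it stands.
- The arm moves only by the tool drive_tool, never from a script. Its argument "rows" is a list of rows, each a list of 5 numbers: the shift along the world's x, y, z in m, then the turn about the world's z in rad, then the finger opening in m, from 0 to 0.0854. In form: [[tx, ty, tz, spin, jaw], ...]. A call has 1 to 12 rows; each row is the pose to reach, as a shift and turn from the pose commanded when the call began; what a row does not reach only later rows make up. A row lasts 1/8 s, in which the tool goes at most 62.5 mm and 10.7 degrees, less where a joint would pass 70% of its speed; a pose out of reach is approached as far as the arm can. A call with a gripper value outside its range is refused whole. The fingers move at their own pace and stop on an object; "force" is the grip in N (left out, the last holds). Time passes only in rows, so rows that repeat a pose let the fingers close. It gives the time, the measured TCP pose, the force, the opening and the grip force at its end, in the units of the state.
- telemetry.get_state(): the state, without advancing time (a new reading comes with each control period).
- imaging.camera(name): name is "side" or "top"; returns a dict with "image" (420x560x3 uint8, blue, green, red), "z_map" (420x560 float32, mm along the optical axis (not along the pixel's ray), 0 where there is no reading), "fx", "fy", "cx", "cy" (pixels), "R" (3x3) and "t" (3): a world point X has camera coordinates R X + t. Camera axes: x right, y down, z forward; pixel columns grow to the right and rows downward; lengths in mm; the calibration is good to about 2 mm. A picture is of the moment at which its call begins.
- close_job(): hands the job in; it is judged then, once.
Trained networks look in a picture, given as the dict that the camera call returned (one of the last four; its "shot" number tells which), for a name from the list of things; names that differ only in an ending like _2 or _b are one class to them, and where a whole thing is asked for, a point or a joint stands for the part that bears it (a point fixed in the world has none). Each returns a list of dicts, best first, with "confidence" (0 to 1); they miss things now and then, are a little off and sometimes report something else, mostly with a low value. They report only what shows in the picture. A call takes as long as a camera call. They do not tell look-alikes from the thing itself.
- imaging.masks_of(picture, query): "pixels" (420x560 bool, what is visible of it) and "location" ([column, row] in pixels, amid what is visible of it).
- imaging.place_of(picture, query): "location" ([column, row] in pixels: a listed point, or the origin of a listed thing).
The state is a dict: "time": time; "q": joint angles; "qd": joint speeds; "joint_efforts": joint torques, N m; "tcp_pos": TCP position; "tool_rot": TCP orientation; "ft_force": force on the tool from outside, world axes, zero at the start; "ft_torque": the same for the moment, N m; "grip_width": finger opening in mm; "gripper_force": force on a finger pad.
Only numpy, scipy, OpenCV 4.12 (cv2) and the standard library are available. Lean on these libraries where they do the work, as an engineer would, in place of code of your own. Each camera call takes 0.05 s, during which the arm holds its last target. There are 200 camera calls.

## Working session

There is one attempt and no reset: what is moved stays moved. The work goes in short steps, Python scripts to look and compute and a tool call to move; the robot and the scene stay as the last step left them, time stands still between calls to the robot, and variables do not carry over. Pictures are saved under pics/ and viewed, at most 10 in all, crops included, and the job is handed in when it is done.

Besides the shell and the picture viewer there is one more tool, called after "Emit:" as name(argument=value, ...), one argument or row to a line, values as JSON. drive_tool: Moves the arm, as the interface text tells. Its arguments: {"type":"object","properties":{"rows":{"type":"array"},"force":{"type":"number"}},"required":["rows"]}

```bash
mkdir -p pics
cat > h.py <<'E'
from workcell import telemetry, imaging
import numpy as np, cv2
def world(p):
    z=p["z_map"].astype(float); v,u=np.mgrid[0:z.shape[0],0:z.shape[1]]
    C=np.stack([(u-p["cx"])/p["fx"]*z,(v-p["cy"])/p["fy"]*z,z],-1)
    W=(C-np.array(p["t"]).ravel())@np.array(p["R"]); W[z==0]=np.nan
    return W
E
python3 - <<'E'
from h import *
for n in("top","side"):
    p=imaging.camera(n); cv2.imwrite(f"pics/{n}0.png",p["image"]); W=world(p)
    for q in ["long_cap_tube","short_cap_tube_mid","clip_stand","plate","puck0","jar"]:
        for m in imaging.masks_of(p,q)[:4]:
            w=W[m["pixels"]]; print(n,q,round(m["confidence"],2),np.round(m["location"]),m["pixels"].sum(),np.round(np.nanmedian(w,0)),np.round(np.nanmin(w,0)),np.round(np.nanmax(w,0)))
s=telemetry.get_state(); print(s)
E
```

```text
top long_cap_tube 0.61 [322. 184.] 602 [ 610. -233.   27.] [ 584. -296.    4.] [ 639. -176.   34.]
top short_cap_tube_mid 0.96 [414. 166.] 610 [ 646. -423.   20.] [ 602. -477.   -4.] [ 694. -371.   28.]
top short_cap_tube_mid 0.58 [396. 290.] 702 [ 397. -379.   20.] [ 370. -439.   -3.] [ 424. -317.   27.]
top short_cap_tube_mid 0.57 [315. 199.] 664 [ 587. -226.   26.] [ 560. -291.    2.] [ 617. -168.   33.]
top clip_stand 0.9 [113. 207.] 2009 [575. 190.  11.] [526. 121.  -5.] [630. 265.  61.]
top clip_stand 0.62 [115. 142.] 999 [711. 193.   8.] [673. 144.  -3.] [752. 245.  46.]
top plate 0.55 [287. 188.] 6726 [ 609. -158.    6.] [ 498. -328.   -4.] [707. -43.  32.]
top puck0 0.8 [229. 120.] 465 [750. -47.  34.] [731. -68.  -4.] [784. -21.  41.]
top puck0 0.57 [183. 113.] 476 [763.  50.  34.] [744.  29.  -3.] [800.  80.  40.]
top jar 0.9 [420. 225.] 743 [ 523. -416.   49.] [ 497. -466.   -3.] [ 549. -395.   55.]
side long_cap_tube 0.82 [318. 245.] 422 [ 609. -237.   28.] [ 584. -294.    8.] [ 643. -175.   35.]
side long_cap_tube 0.7 [301. 254.] 494 [ 562. -227.   28.] [ 537. -280.    
[... 1327 characters left out ...]
  2.61268897e-05,  1.43661132e+00]), 'qd': array([-0.00061343,  0.00088351,  0.00088591, -0.00036771,  0.00048856,
       -0.00089621]), 'joint_efforts': array([-3.74785341e-04, -4.43197668e+01,  2.62711895e+01,  8.38126907e-04,
        4.48775882e-05, -1.69183085e-05]), 'tcp_pos': array([177.08236848, 520.75918538, 231.31020782]), 'tool_rot': array([[-9.46746563e-01,  3.21979728e-01,  1.05558871e-05],
       [ 3.21979728e-01,  9.46746560e-01,  7.98129247e-05],
       [ 1.57043940e-05,  7.89613938e-05, -9.99999997e-01]]), 'ft_force': array([0.63619817, 0.34437637, 0.29346107]), 'ft_torque': array([ 0.01583187, -0.00076647, -0.05064074]), 'gripper_force': 0.0, 'grip_width': 85.42871926075843}
```

Run:
```python
import cv2,numpy as np
a=cv2.imread("pics/top0.png")
cv2.imwrite("pics/c.png",np.vstack([cv2.resize(a[140:240,250:400],(750,500//1*1)[:2],interpolation=cv2.INTER_CUBIC)]))
b=cv2.imread("pics/side0.png")
cv2.imwrite("pics/d.png",cv2.resize(a[100:260,50:250],(750,600),interpolation=cv2.INTER_CUBIC))
```

```text
(no output)
```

View pics/top0.png

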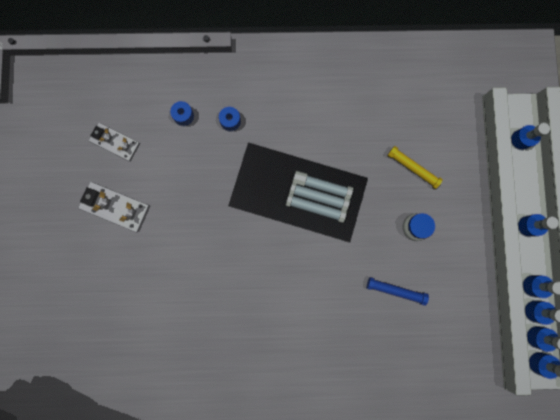

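View pics/c.png

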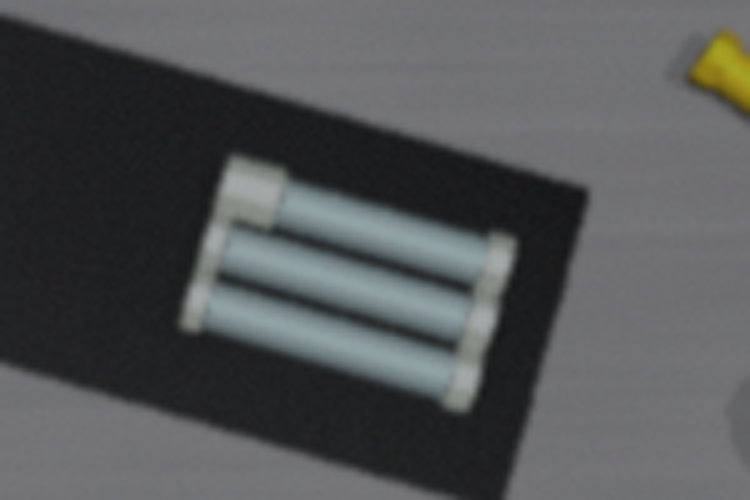

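View pics/d.png

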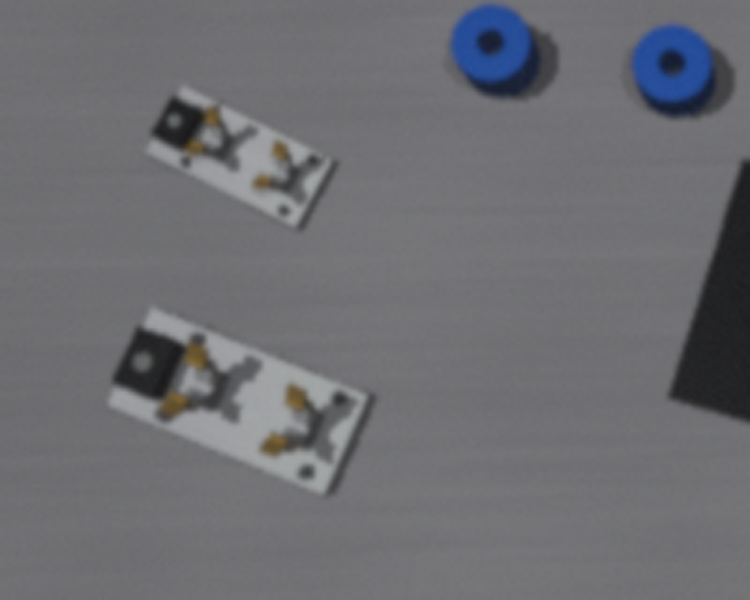

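```bash
cat >> h.py <<'E'
def rect(P):
    (c,s,a)=cv2.minAreaRect(P[:,:2].astype(np.float32)); 
    b=cv2.boxPoints((c,s,a)); e=b[1]-b[0]; f=b[2]-b[1]
    e=e if np.linalg.norm(e)>np.linalg.norm(f) else f
    e=e/np.linalg.norm(e); e=e*np.sign(e[1]); return np.array(c),sorted(s),e
E
python3 - <<'E'
from h import *
for n in("top","side"):
    p=imaging.camera(n); W=world(p); im=p["image"].astype(int); Z=W[...,2]
    with np.errstate(invalid='ignore'):
        box=(abs(W[...,0]-590)<75)&(abs(W[...,1]+230)<90)
        P=W[box&(Z>14)&(Z<45)]; print(n,"row",len(P),*rect(P),np.percentile(P[:,2],[50,90,98]))
        P=W[box&(Z>20)&(Z<45)]; print(n,"row20",len(P),*rect(P))
        box=(abs(W[...,0]-578)<65)&(abs(W[...,1]-190)<95)
        br=im.min(-1)>105
        P=W[box&(Z>5)&(Z<17)&br]; print("stand",len(P),*rect(P),np.median(P[:,2]))
        P=W[box&(Z>4)]; print("standall",len(P),*rect(P))
        P=W[box&(Z>45)]; print("tips",len(P),*rect(P),P[:,2].max())
        P=W[box&(Z>20)&(Z<34)&(im.max(-1)<70)]; print("block",len(P),np.median(P,0))
        P=W[(abs(W[...,0]-600)<130)&(abs(W[...,1]+180)<170)&(Z>2)&(Z<13)&(im.max(-1)<60)]; print("plate",len(P),*rect(P),np.median(P[:,2]))
    for q in("long_cap_tube","cap_end","clip_seat","clip_stand","short_cap_tube_mid"):
        print(q,[(round(m["confidence"],2),np.round(m["location"],1)) for m in imaging.place_of(p,q)[:3]])
    def pt(u,v,h):
        R=np.array(p["R"]);t=np.array(p["t"]).ravel();o=-R.T@t;d=R.T@np.array([(u-p["cx"])/p["fx"],(v-p["cy"])/p["fy"],1]);return o+d*(h-o[2])/d[2]
    for q,h in(("long_cap_tube",18),("cap_end",18),("clip_seat",44),("clip_stand",0)):
        for m in imaging.place_of(p,q)[:2]: print(q,round(m["confidence"],2),np.round(pt(*m["location"],h),1))
E
```

```text
top row 1846 [ 588.60296631 -226.5585022 ] [72.5735855102539, 120.19361114501953] [0.30538702 0.9522283 ] [26.19952899 29.59432907 31.60686964]
top row20 1765 [ 588.60296631 -226.5585022 ] [72.5735855102539, 120.19361114501953] [0.30538702 0.9522283 ]
stand 1100 [578.85498047 193.65475464] [96.82001495361328, 150.86546325683594] [0.08730631 0.9961815 ] 9.726359391891247
standall 1943 [582.23083496 186.14253235] [117.94385528564453, 178.16748046875] [0.04151902 0.99913776]
tips 141 [571.08447266 178.33938599] [38.22593307495117, 67.39242553710938] [0.40012583 0.91646016] 62.66994161057902
block 211 [592.61856285 231.36958992  27.02600687]
plate 6148 [ 602.02105713 -185.20675659] [138.21859741210938, 258.1767883300781] [0.30558956 0.95216334] 5.872787910866304
long_cap_tube [(0.77, array([326.1, 185.5]))]
cap_end [(0.61, array([295.8, 178.7]))]
clip_seat [(0.79, array([113.4, 137.4])), (0.58, array([115.2, 207.6]))]
clip_stand [(0.87, array([120.2, 141. ])), (0.68, array([118.3, 208.4]))]
short_cap_tube_mid [(0.93, array([408.9, 165.7])), (0.88, array([396.9, 293.1])), (0.68, array([31
[... 807 characters left out ...]
3 0.90890276] 62.23057223469016
block 36 [595.72618078 228.01689004  28.12022354]
plate 3676 [ 601.67016602 -187.32740784] [139.5814666748047, 257.9678649902344] [0.3076248 0.9515078] 7.620345587431183
long_cap_tube [(0.73, array([320.8, 246.3]))]
cap_end [(0.89, array([306.3, 225.9]))]
clip_seat [(0.82, array([239.4, 135.7])), (0.66, array([198.5, 153.3]))]
clip_stand [(0.59, array([202.2, 167.6]))]
short_cap_tube_mid [(0.81, array([295.1, 352.2])), (0.61, array([309.9, 251.3])), (0.58, array([398.7, 292.8]))]
long_cap_tube 0.73 [ 614.1 -238.    18. ]
cap_end 0.89 [ 630.8 -172.8   18. ]
clip_seat 0.82 [698.2 168.8  44. ]
clip_seat 0.66 [569.4 177.5  44. ]
clip_stand 0.59 [569.6 168.5   0. ]
```

Emit:
drive_tool(
  rows=[
    [0.41,-0.841,-0.08,0.016,0],
    [0.41,-0.841,-0.08,0.016,0],
    [0.41,-0.841,-0.08,0.016,0],
    [0.41,-0.841,-0.08,0.016,0],
    [0.41,-0.841,-0.08,0.016,0],
    [0.41,-0.841,-0.08,0.016,0],
    [0.41,-0.841,-0.08,0.016,0],
    [0.41,-0.841,-0.08,0.016,0],
    [0.41,-0.841,-0.08,0.016,0],
    [0.41,-0.841,-0.08,0.016,0],
    [0.41,-0.841,-0.08,0.016,0],
    [0.41,-0.841,-0.08,0.016,0],
  ],
)

```text
time: 3.2
tcp_pos: [505.3, -153.1, 167.4]
tool_rot: [[-0.952, 0.307, 0.001], [0.307, 0.952, 0.0], [-0.001, 0.0, -1.0]]
ft_force: [1.4, 1.2, 0.3]
grip_width: 0.3
gripper_force: 0.0
```

Emit:
drive_tool(
  rows=[
    [0.082,-0.168,0,0,0],
    [0.082,-0.168,0,0,0],
    [0.082,-0.168,0,0,0],
    [0.082,-0.168,0,0,0],
    [0.082,-0.168,0,0,0],
  ],
)

```text
time: 3.82
tcp_pos: [585.9, -318.5, 166.6]
tool_rot: [[-0.952, 0.307, -0.001], [0.307, 0.952, 0.001], [0.002, 0.001, -1.0]]
ft_force: [-0.2, 0.1, 0.0]
grip_width: 0.3
gripper_force: 0.0
```

Run:
```python
from h import *
s=telemetry.get_state(); print(s["time"],s["tcp_pos"],s["q"])
p=imaging.camera("top"); W=world(p)
for m in imaging.masks_of(p,"clip_stand")[:2]:
    M=cv2.morphologyEx(m["pixels"].astype(np.uint8),cv2.MORPH_OPEN,np.ones((3,3)))>0
    P=W[M]; P=P[~np.isnan(P).any(1)]
    # remove high->smear: project base-level pixels only
    B=P[(P[:,2]<15)&(P[:,2]>5)]
    print(m["location"],len(B),*rect(B))
    T=P[P[:,2]>40]; print(*rect(T)); 
    c=np.median(T[:,:2],0)
```

```text
3.825 [ 585.87067759 -318.50715022  166.60479441] [-6.08690680e-01  5.88203880e-01  5.51749344e-02  1.03968946e+00
  3.12192449e-04 -2.96538743e-01]
[113.3, 205.2] 1323 [576.8427124  191.21939087] [59.94219207763672, 130.49728393554688] [0.39618203 0.918172  ]
[571.05352783 177.98571777] [37.98219299316406, 67.09207916259766] [0.40009788 0.91647243]
[111.7, 139.4] 622 [712.86669922 194.22589111] [43.677764892578125, 95.54110717773438] [0.4644457  0.88560164]
[707.98974609 184.92752075] [26.87209701538086, 47.486297607421875] [0.4590396 0.8884159]
```

Emit:
drive_tool(
  rows=[
    [0,0,-0.06,0,0],
    [0,0,-0.11,0,0],
    [0,0,-0.14,0,0],
    [0,0,-0.153,0,0],
    [0,0,-0.153,0,0],
    [0.0025,0.0076,-0.153,0,0],
    [0.0046,0.0143,-0.153,0,0],
    [0.0061,0.019,-0.153,0,0],
    [0.0077,0.0238,-0.153,0,0],
    [0.0092,0.0286,-0.153,0,0],
  ],
)

```text
time: 5.18
tcp_pos: [595.9, -290.2, 14.5]
tool_rot: [[-0.952, 0.307, 0.0], [0.307, 0.952, -0.0], [-0.0, -0.0, -1.0]]
ft_force: [-0.5, -1.1, 0.2]
grip_width: 0.2
gripper_force: 0.3
```

Run:
```python
from h import *
p=imaging.camera("side"); cv2.imwrite("pics/s1.png",cv2.resize(p["image"][190:310,230:390],(800,600)))
```

```text
(no output)
```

View pics/s1.png

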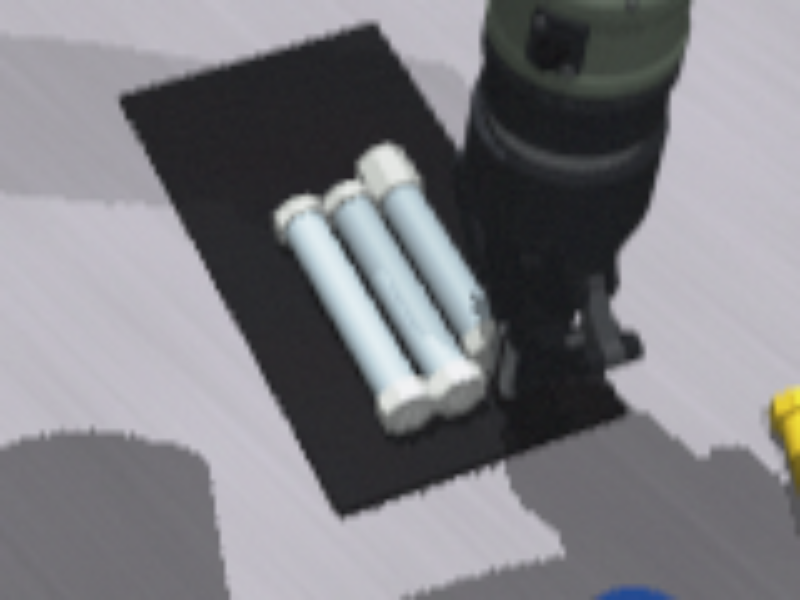

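Emit:
drive_tool(
  rows=[
    [0.0025,0.0076,0,0,0],
    [0.005,0.0152,0,0,0],
    [0.0075,0.0228,0,0,0],
    [0.01,0.0305,0,0,0],
    [0.0125,0.038,0,0,0],
    [0.015,0.0457,0,0,0],
    [0.0175,0.0533,0,0,0],
    [0.02,0.061,0,0,0],
    [0.022,0.0676,0,0,0],
    [0.023,0.0714,0,0,0],
    [0.023,0.0714,0,0,0],
  ],
)

```text
time: 6.6
tcp_pos: [618.8, -218.6, 14.4]
tool_rot: [[-0.952, 0.306, -0.0], [0.306, 0.952, 0.0], [0.0, 0.0, -1.0]]
ft_force: [0.6, 0.4, 0.4]
grip_width: -0.1
gripper_force: 0.0
```

Emit:
drive_tool(
  rows=[
    [-0.003,-0.0095,0,0,0],
    [-0.003,-0.0095,0.05,0,0],
    [-0.003,-0.0095,0.11,0,0],
    [-0.003,-0.0095,0.15,0,0],
  ],
)

```text
time: 7.1
tcp_pos: [616.3, -230.1, 167.5]
tool_rot: [[-0.951, 0.308, 0.003], [0.308, 0.951, -0.002], [-0.003, -0.001, -1.0]]
ft_force: [1.1, 0.3, -0.7]
grip_width: -0.1
gripper_force: 0.0
```

Run:
```python
from h import *
for n in("side","top"):
    p=imaging.camera(n); W=world(p); cv2.imwrite(f"pics/{n}2.png",cv2.resize(p["image"][140:320,220:400],(600,600)))
    for m in imaging.masks_of(p,"long_cap_tube")[:2]:
        P=W[m["pixels"]]; P=P[(P[:,2]>14)&(P[:,2]<40)]; print(n,m["confidence"],m["location"],len(P),*rect(P))
print(telemetry.get_state()["tcp_pos"])
```

```text
side 0.92 [301.6, 217.5] 413 [ 638.65515137 -148.2571106 ] [26.692241668701172, 126.33348846435547] [0.32109222 0.9470479 ]
top 0.78 [260.9, 168.4] 235 [ 649.79418945 -110.59928894] [24.16014862060547, 42.936405181884766] [0.31149867 0.9502466 ]
[ 615.98652209 -229.53100851  165.33940462]
```

View pics/side2.png

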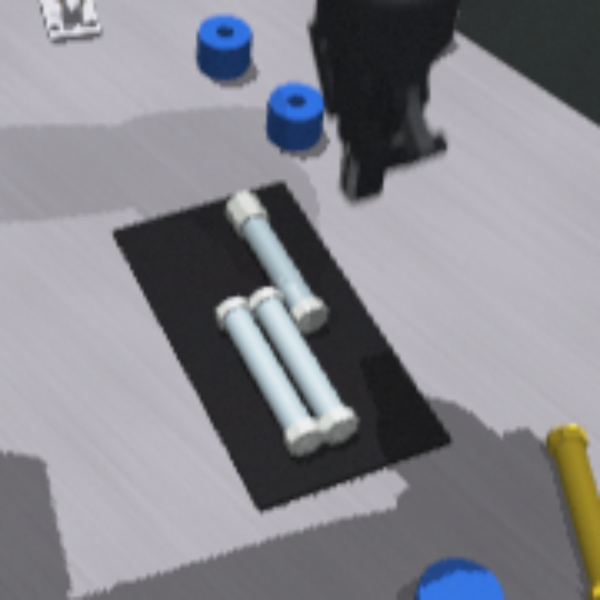

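Emit:
drive_tool(
  rows=[
    [0.0195,0.075,0,1.571,0.045],
    [0.0195,0.075,0,1.571,0.045],
    [0.0195,0.075,0,1.571,0.045],
    [0.0195,0.075,0,1.571,0.045],
    [0.0195,0.075,0,1.571,0.045],
    [0.0195,0.075,0,1.571,0.045],
    [0.0195,0.075,0,1.571,0.045],
    [0.0195,0.075,0,1.571,0.045],
    [0.0195,0.075,0,1.571,0.045],
    [0.0195,0.075,-0.05,1.571,0.045],
    [0.0195,0.075,-0.09,1.571,0.045],
    [0.0195,0.075,-0.09,1.571,0.045],
  ],
  force=60,
)

```text
time: 8.8
tcp_pos: [630.8, -152.4, 69.1]
tool_rot: [[-0.307, -0.952, -0.01], [-0.952, 0.307, 0.004], [-0.0, 0.011, -1.0]]
ft_force: [-1.6, -0.1, 0.9]
grip_width: 45.1
gripper_force: 0.0
```

Emit:
drive_tool(
  rows=[
    [0,0,0,0,0.045],
    [0,0,0,0,0.045],
  ],
)

```text
time: 9.05
tcp_pos: [636.6, -154.1, 76.3]
tool_rot: [[-0.307, -0.952, 0.003], [-0.952, 0.307, -0.001], [0.0, -0.003, -1.0]]
ft_force: [0.4, 0.0, 1.2]
grip_width: 45.1
gripper_force: 0.0
```

Run:
```python
from h import *
s=telemetry.get_state(); print(s["tcp_pos"],s["q"],s["tool_rot"])
p=imaging.camera("side"); cv2.imwrite("pics/s3.png",cv2.resize(p["image"][160:280,230:390],(800,600)))
```

```text
[ 636.57789363 -154.06526722   76.27860876] [-3.50070030e-01  6.42710421e-01 -9.56396446e-02  8.29320039e-01
  6.69437360e-06 -1.60917002e+00] [[-3.06673831e-01 -9.51810130e-01  2.93890377e-03]
 [-9.51814661e-01  3.06672000e-01 -1.06589025e-03]
 [ 1.13245642e-04 -3.12417234e-03 -9.99995113e-01]]
```

View pics/s3.png

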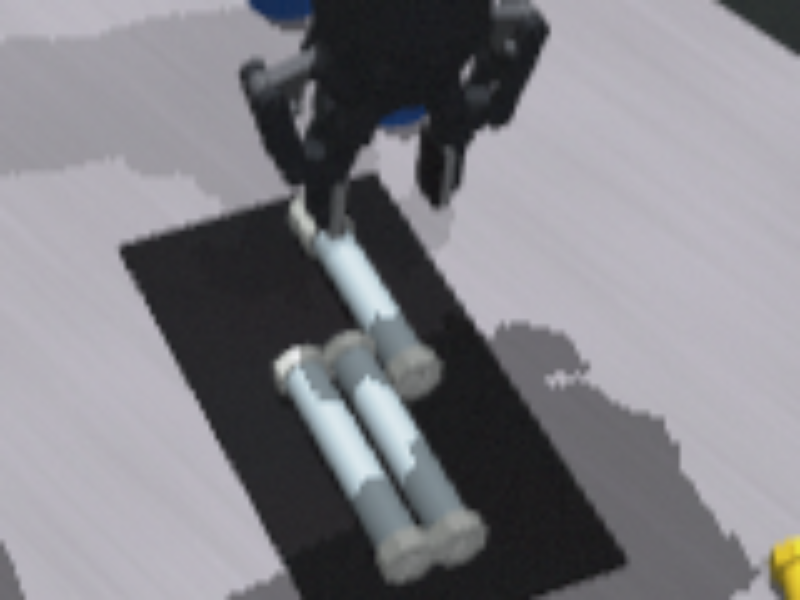

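Emit:
drive_tool(
  rows=[
    [0,0,-0.03,0,0.045],
    [0,0,-0.055,0,0.045],
    [0,0,-0.068,0,0.045],
    [0,0,-0.068,0,0.045],
    [0,0,-0.068,0,0.03],
    [0,0,-0.068,0,0.022],
    [0,0,-0.068,0,0.01],
    [0,0,-0.068,0,0.01],
    [0,0,-0.068,0,0.01],
    [0,0,-0.068,0,0.01],
  ],
  force=60,
)

```text
time: 10.35
tcp_pos: [636.1, -153.8, 7.8]
tool_rot: [[-0.307, -0.952, 0.002], [-0.952, 0.307, -0.001], [0.0, -0.002, -1.0]]
ft_force: [-0.6, 0.3, 5.7]
grip_width: 18.0
gripper_force: 58.6
```

Emit:
drive_tool(
  rows=[
    [0,0,0.008,0,0.01],
    [0,0,0.03,0,0.01],
    [0,0,0.06,0,0.01],
    [0,0,0.06,0,0.01],
  ],
  force=60,
)

```text
time: 10.85
tcp_pos: [637.3, -154.2, 69.2]
tool_rot: [[-0.307, -0.952, 0.005], [-0.952, 0.307, -0.002], [0.0, -0.005, -1.0]]
ft_force: [0.3, 0.5, -1.1]
grip_width: 17.7
gripper_force: 58.6
```

Run:
```python
from h import *
s=telemetry.get_state(); print(s["tcp_pos"],s["q"],s["grip_width"])
p=imaging.camera("side"); W=world(p); cv2.imwrite("pics/s4.png",cv2.resize(p["image"][160:280,230:390],(800,600)))
for m in imaging.masks_of(p,"long_cap_tube")[:1]:
    P=W[m["pixels"]];P=P[P[:,2]>50]; print(rect(P)); d=P[:,:2]@[.307,.952]; print([ (round(a),round(float(np.nanpercentile(P[(d>a)&(d<a+10),2],95)))) for a in range(int(np.nanmin(d)),int(np.nanmax(d)),10)])
```

```text
[ 637.26399439 -154.17166397   69.18954592] [-3.49862781e-01  6.49992147e-01 -1.02593847e-01  8.13129788e-01
  7.82018097e-06 -1.60907658e+00] 17.739749317231414
(array([ 640.53955078, -148.28997803]), [25.169784545898438, 121.55447387695312], array([0.28277692, 0.9591857 ], dtype=float32))
  return np.nanmean(a, axis, out=out, keepdims=keepdims)
Traceback (most recent call last):
ValueError: cannot convert float NaN to integer
```

View pics/s4.png

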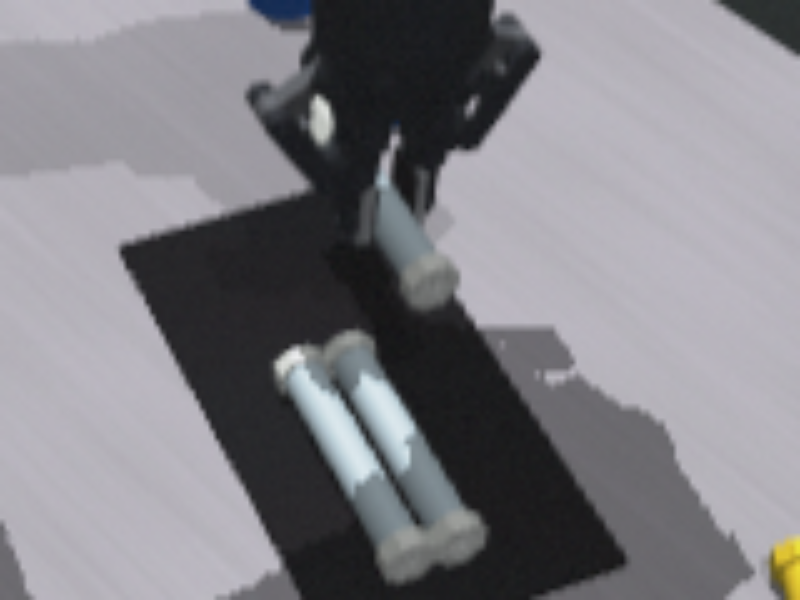

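Emit:
drive_tool(
  rows=[
    [0,0.02,0.05,0,0.01],
    [-0.0657,0.333,0.05,-0.096,0.01],
    [-0.0657,0.333,0.05,-0.096,0.01],
    [-0.0657,0.333,0.05,-0.096,0.01],
    [-0.0657,0.333,0.05,-0.096,0.01],
    [-0.0657,0.333,0.05,-0.096,0.01],
    [-0.0657,0.333,0.05,-0.096,0.01],
    [-0.0657,0.333,0.05,-0.096,0.01],
    [-0.0657,0.333,0.05,-0.096,0.01],
    [-0.0657,0.333,0.05,-0.096,0.01],
  ],
  force=80,
)

```text
time: 12.2
tcp_pos: [569.9, 177.9, 116.2]
tool_rot: [[-0.399, -0.917, -0.0], [-0.917, 0.399, -0.0], [0.0, 0.0, -1.0]]
ft_force: [-0.3, -1.1, -0.5]
grip_width: 17.2
gripper_force: 79.9
```

Run:
```python
from h import *
s=telemetry.get_state(); print(s["tcp_pos"],s["tool_rot"][:,0],s["grip_width"])
for n in("side","top"):
    p=imaging.camera(n); W=world(p)
    if n=="side": cv2.imwrite("pics/s5.png",cv2.resize(p["image"][70:220,120:320],(800,600)))
    for m in imaging.masks_of(p,"long_cap_tube")[:1]:
        P=W[m["pixels"]];P=P[P[:,2]>90]; print(n,m["confidence"],len(P),*rect(P)); d=P[:,:2]@[.397,.918]; d-=np.array([571.3,177.6])@[.397,.918]
        print([(a,round(float(np.percentile(P[(d>=a)&(d<a+10),2],95)),1)) for a in range(-60,70,10) if ((d>=a)&(d<a+10)).sum()>4],d.min(),d.max())
    W2=W[(abs(W[...,0]-571)<60)&(abs(W[...,1]-178)<60)&(W[...,2]>45)&(W[...,2]<66)]
    if len(W2)>20: print("tips",len(W2),*rect(W2))
```

```text
[569.94006244 177.91982103 116.15912459] [-3.98658364e-01 -9.17099440e-01  3.56308687e-04] 17.249891873579895
side 0.82 239 [579.19274902 180.52278137] [22.108156204223633, 123.81329345703125] [0.45154366 0.892249  ]
[(-60, 138.7), (-50, 141.3), (-40, 138.5), (-30, 138.9), (-20, 138.3), (-10, 139.2), (0, 138.1), (10, 139.0), (20, 139.0), (30, 139.2), (40, 141.7), (50, 141.5)] -55.585848192500464 67.5064761362541
tips 59 [573.16442871 177.45077515] [36.734561920166016, 67.3669662475586] [0.4027523 0.915309 ]
top 0.6 432 [562.40551758 156.71907043] [22.965513229370117, 62.33485412597656] [0.41075912 0.91174394]
[(-60, 138.3), (-50, 139.7), (-40, 246.9), (-30, 137.8), (-20, 139.3), (-10, 146.2), (0, 136.9)] -53.98606605224529 8.380679604829652
tips 44 [559.68896484 152.15939331] [11.684371948242188, 37.579322814941406] [-0.9326234  0.3608512]
```

View pics/s5.png

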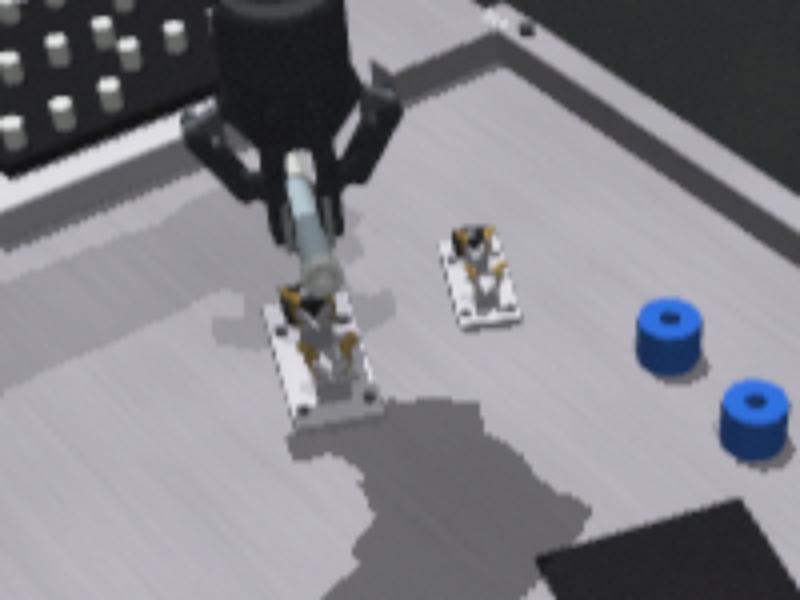

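Emit:
drive_tool(
  rows=[
    [0.0005,0,-0.04,0,0.01],
    [0.0005,0,-0.055,0,0.01],
    [0.0005,0,-0.06,0,0.01],
    [0.0005,0,-0.064,0,0.01],
    [0.0005,0,-0.068,0,0.01],
    [0.0005,0,-0.068,0,0.01],
  ],
  force=80,
)

```text
time: 13.15
tcp_pos: [570.2, 179.6, 48.7]
tool_rot: [[-0.396, -0.918, 0.0], [-0.918, 0.396, 0.0], [-0.0, -0.0, -1.0]]
ft_force: [0.7, 0.5, -1.1]
grip_width: 17.2
gripper_force: 79.9
```

Emit:
drive_tool(
  rows=[
    [0,0,-0.003,0,0.01],
    [0,0,-0.006,0,0.01],
    [0,0,-0.008,0,0.01],
    [0,0,-0.01,0,0.01],
    [0,0,-0.01,0,0.01],
  ],
)

```text
time: 13.78
tcp_pos: [570.4, 179.8, 38.4]
tool_rot: [[-0.396, -0.918, 0.001], [-0.918, 0.396, 0.001], [-0.001, -0.0, -1.0]]
ft_force: [0.8, 0.4, 2.2]
grip_width: 17.3
gripper_force: 80.3
```

Emit:
drive_tool(
  rows=[
    [0,0,-0.002,0,0.01],
    [0,0,-0.004,0,0.01],
    [0,0,-0.005,0,0.01],
    [0,0,-0.006,0,0.01],
    [0,0,-0.006,0,0.01],
  ],
)

```text
time: 14.4
tcp_pos: [570.4, 179.2, 33.6]
tool_rot: [[-0.397, -0.918, 0.001], [-0.918, 0.397, -0.001], [0.0, -0.001, -1.0]]
ft_force: [-1.4, -1.5, 11.6]
grip_width: 17.4
gripper_force: 81.4
```

Run:
```python
from h import *
s=telemetry.get_state(); print(s["tcp_pos"],s["ft_force"],s["ft_torque"])
p=imaging.camera("side"); W=world(p)
for m in imaging.masks_of(p,"long_cap_tube")[:1]:
    P=W[m["pixels"]];P=P[P[:,2]>30]; print(m["confidence"],len(P)); d=P[:,:2]@[.397,.918]; d-=np.array([571.3,177.6])@[.397,.918]
    print([(a,round(float(np.percentile(P[(d>=a)&(d<a+10),2],95)),1)) for a in range(-60,70,10) if ((d>=a)&(d<a+10)).sum()>4],d.min(),d.max())
```

```text
[570.42050164 179.15106893  33.63057969] [-1.38447703 -1.50887863 11.59030738] [-0.32372196  0.39213827  0.01883859]
0.76 229
[(-60, 57.1), (-50, 58.1), (-40, 56.7), (-30, 56.7), (-20, 62.5), (-10, 56.9), (0, 57.5), (10, 55.9), (20, 55.9), (30, 56.2), (40, 58.2), (50, 58.1)] -55.12498917181847 68.17189574024195
```

Emit:
drive_tool(
  rows=[
    [0,0,-0.0015,0,0.01],
    [0,0,-0.0015,0,0.01],
  ],
)

```text
time: 14.75
tcp_pos: [570.5, 179.2, 33.5]
tool_rot: [[-0.397, -0.918, 0.002], [-0.918, 0.397, -0.001], [0.0, -0.002, -1.0]]
ft_force: [-5.4, -2.2, 21.3]
grip_width: 17.2
gripper_force: 82.8
```

Emit:
drive_tool(
  rows=[
    [0,0,-0.0015,0,0.01],
    [0,0,-0.0015,0,0.01],
  ],
)

```text
time: 15.0
tcp_pos: [570.6, 179.2, 33.4]
tool_rot: [[-0.397, -0.918, 0.002], [-0.918, 0.397, -0.001], [-0.0, -0.002, -1.0]]
ft_force: [-9.2, -3.2, 32.2]
grip_width: 17.1
gripper_force: 84.0
```

Emit:
drive_tool(
  rows=[
    [0,0,0.003,0,0.01],
    [0,0,0.003,0,0.03],
    [0,0,0.003,0,0.05],
    [0,0,0.003,0,0.05],
    [0,0,0.003,0,0.05],
    [0,0,0.05,0,0.05],
    [0,0,0.11,0,0.05],
    [-0.06,-0.02,0.15,0,0.05],
    [-0.12,-0.06,0.15,0,0.05],
    [-0.16,-0.1,0.15,0,0.05],
    [-0.16,-0.1,0.15,0,0.05],
  ],
)

```text
time: 16.38
tcp_pos: [406.5, 78.3, 179.2]
tool_rot: [[-0.398, -0.917, -0.002], [-0.917, 0.398, -0.0], [0.001, 0.002, -1.0]]
ft_force: [1.2, 0.3, 0.2]
grip_width: 50.0
gripper_force: 0.0
```

Run:
```python
from h import *
s=telemetry.get_state(); print(s["tcp_pos"],s["ft_force"],s["grip_width"])
for n in("side","top"):
  p=imaging.camera(n); W=world(p)
  cv2.imwrite(f"pics/{n}6.png",cv2.resize(p["image"][60:260,40:340],(800,533)))
  for m in imaging.masks_of(p,"long_cap_tube")[:1]:
    P=W[m["pixels"]];P=P[P[:,2]>38]; print(n,m["confidence"],len(P),*rect(P)); r=P[:,:2]-[571.3,177.6];d=r@[.397,.918]; l=r@[.918,-.397]
    print([(a,round(float(np.percentile(P[(d>=a)&(d<a+10),2],90)),1)) for a in range(-60,70,10) if ((d>=a)&(d<a+10)).sum()>4],d.min(),d.max(),l.min(),l.max())
```

```text
[406.51821774  78.29203965 179.24452888] [1.21161281 0.29363966 0.23294772] 49.9663207369092
side 0.76 256 [574.20623779 180.69602966] [21.61295509338379, 118.87374877929688] [0.3988268 0.9170263]
[(-60, 58.1), (-50, 58.1), (-40, 55.9), (-30, 56.9), (-20, 56.1), (-10, 55.6), (0, 56.6), (10, 57.3), (20, 55.7), (30, 55.2), (40, 58.6), (50, 58.2), (60, 59.2)] -55.431641058230106 63.45221710921423 -9.47957001743881 12.139606205809498
top 0.83 681 [573.99249268 184.53967285] [23.785324096679688, 120.19193267822266] [0.39598623 0.9182564 ]
[(-60, 56.4), (-50, 57.4), (-40, 54.7), (-30, 55.0), (-20, 54.6), (-10, 55.2), (0, 54.5), (10, 54.6), (20, 55.4), (30, 54.3), (40, 56.4), (50, 56.4), (60, 56.6)] -52.66065950990626 67.55620688087485 -12.21510290729586 11.665293659453177
```

View pics/top6.png

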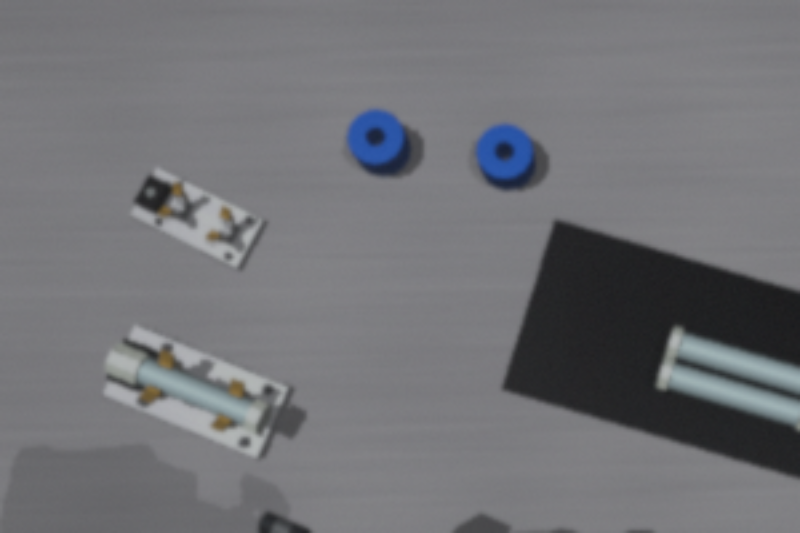

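```bash
python3 -c "
from workcell import close_job
print(close_job())"
```

```text
the job is handed in; nothing more can be done
None
```

I slid the long-capped tube clear, pressed it home in both clips with its cap over the sensor block, let go and handed the job in. In the last pictures it sat level and centred to about 1 mm, and nothing else in view had moved visibly; the hand-in returned no verdict.

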